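# Open the bead mill and swing its tube hold-down bar out to the park stop

## Robot

A 6-joint arm with a two-finger parallel gripper is mounted at the origin on the work surface. World frame = base frame: x ahead of the robot, y to its left, z up, the work surface at z = 0. Lengths are in m, angles in degrees, forces in N, time in s.
With the tool pointing down it reaches from about 0.35 to 0.875 m from the base axis. Payload 4.2 kg.
Tool frame: the origin (TCP) lies at the very end of the fingers, on their centre line; the grasp point (between the pads) lies 19 mm behind it; z points along the fingers, y is the line along which they close (so a half turn about z gives the same grasp; the last joint's range is limited). The gripper opens to 87 mm and grips with 3 to 60 N. Pads are 19 mm wide; open, the fingers measure 117 mm over their backs; the gripper's body (75 mm by 190 mm) begins 51 mm behind the grasp point.
Start: joints at [-49.698, 22.042, 0.453, 0, -68.411, -14.817], TCP at [0.269, -0.564, 0.223] pointing down, gripper open.
Joint ranges: [-179.83, 179.83], [-69.29, 118.12], [-61.27, 80.66], [-181.25, 117.63], [-171.15, -9.14], [-177.46, 177.46]. Speed limits (degrees/s): [159.86, 159.86, 180, 180, 180, 180].

## Interface

Orientations are given as a 3x3 rotation matrix whose columns are the frame's x, y, z axes.
In Python, from station import sense, cams, r gives the robot as it stands. The module is installed in compiled form; this text tells all that it offers.
- The arm moves only by the tool step_arm, never from a script. Its argument "targets" is text: rows parted by semicolons, each of 4 numbers parted by spaces: the shift along the tool's x, y, z in cm, then the turn about the tool's z in degrees. In form: x y z turn; .... A call has 1 to 12 rows; each row shifts and turns the commanded pose from where the row before left it, along the tool's axes as they then stand; what a row does not reach is not made up. A row lasts 1/12 s, in which the tool goes at most 41.7 mm and 7.16 degrees, less where a joint would pass 70% of its speed; a pose out of reach is approached as far as the arm can. A call with a gripper value outside its range is refused whole. "claw" is the finger opening in cm, from 0 to 8.7, set as the call begins (left out, the last holds). The fingers move at their own pace and stop on an object; the grip force is fixed at half the most. Time passes only in rows, so rows that do not move let the fingers close. It gives the time, the measured TCP pose, the force, the opening and the grip force at its end, in the units of the state.
- sense(): the state, without advancing time (a new reading comes with each control period).
- cams.capture(name): name is "scene" or "top" or "wrist"; returns a dict with "frame" (384x512x3 uint8, blue, green, red), "vertical_fov" (degrees; the focal length in pixels is half the picture's height over the tangent of half this angle, whatever the lens; pixels are square), "cx", "cy" (the principal point, pixels), "dist_coeffs" ([k1, k2, p1, p2, k3] as OpenCV has them; the pictures are not rectified), "eye" and "rotation" of the camera in the world; the wrist camera has in their place "tool_from_camera" (4x4, takes a point from camera to tool coordinates, whose origin is the TCP and whose axes are the flange's). Camera axes: x right, y down, z forward; pixel columns grow to the right and rows downward; lengths in m; the calibration is good to about 2 mm. A picture is of the moment at which its call begins: read the wrist's pose just before it. There is no depth.
- r.finish_job(): hands the job in; it is judged then, once.
The state is a dict: "time_s": time; "joints": joint angles; "joint_velocities": joint speeds; "effort": joint torques, N m; "tcp_pos": TCP position; "ee_rot": TCP orientation; "wrist_force": force on the tool from outside, world axes, zero at the start; "moment": the same for the moment, N m; "gripper_width": opening from 0.0 (shut) to 1.0 (fully open); "gripper_force": force on a finger pad.
Only numpy, scipy, OpenCV 4.12 (cv2) and the standard library are available. Lean on these libraries where they do the work, as an engineer would, in place of code of your own. Each camera call takes 0.05 s, during which the arm holds its last target. There are 200 camera calls.

## Task

The run on the bead mill is finished and the tubes have to come out. Press the green release button on its console so that the clear lid springs fully open; then push the free end of the steel hold-down bar off the tubes and round on its pivot until it has clicked over the spring ball and come up against its stop, so that it stays there by itself when you let go. Ease off as soon as you feel the stop, do not force the bar, and leave the tubes in their wells and everything else on the bench where it is.

Things in the scene. Friction and masses are not known exactly. Their poses are not given: they have to be found in the camera images.
- mill: Bead mill, white bench instrument 330 mm deep (its x), 270 wide (its y), 140 high, fixed. Origin at the centre of its underside; x points from its front (console) to its back (lid hinge), y to its left, z up. Its flat top is 140 mm over the bench. Four capped tubes stand sunk in it in a row along y, cap tops 148 mm over the bench.
- release_top (a point): Centre of the top face of the round green release button (28 mm diameter, on the console in front of the lid, 14 mm proud of it); it is pressed straight down. The lid's front wall is 53 mm behind the button's centre and 60 mm high, and rises when released.
- release (a joint): Angle of the release button in rad: it hinges at its rear edge, 45 mm behind the cap's centre; 0 up, 0.135 fully down (6 mm at the cap; 2 N to start, 6 to 8 N at the bottom, then hard). It lets the lid go at about 0.08 (3.5 mm, 4 to 6 N) and springs up again.
- lid (a joint): Angle of the clear clamshell lid in rad: 0 shut and latched, 1.83 against its open stop (leaning back behind the mill's hinge line). Hinged along the mill's back, 157 mm behind its origin and 142 mm over the bench; 237 mm long, 250 mm wide, 58 mm deep. Once unlatched it springs open by itself in about 3 s, softly damped, and stays open.
- lid_front (a point): Middle of the lid's upper front edge (moves with the lid). Under the lid, at the left front of the deck, is the bar's stop bracket, set differently (within 25 mm) on each mill: a rubber-sleeved post, 12 mm thick, top at 166 mm, and a spring ball. The bar meets the ball 0.25 rad before the post, needs 5 to 9 N at the knob to ride over it, then slides on easily, and is held by the ball only once at the post.
- bar: Steel hold-down bar, 16 mm wide, 6 thick, reaching 160 from its pivot pin; turns level, underside 151 mm over the bench, 3 over the caps. Origin on the pivot axis at the underside, -y along the bar to its free end, z up. It starts across the tubes, along the mill's -y, and parks about a quarter turn clockwise from above (1.45 to 1.7 rad), pointing to the mill's front.
- bar_knob (a point): Middle (on the axis, half-way up) of the orange upright knob at the free end of the bar: 16 mm diameter, 30 mm tall (157 to 187 mm over the bench), 150 mm from the pivot. Push it, do not grip it: more than 45 N spoils the bar. A spring pulls the bar back to the tubes: 0.6 N at the knob at first, 2 N at the end. A steel keeper, 12 mm wide, top at 164 mm, spans the bar 127 mm from the pivot, open to the mill's front.
- tube0_mid (a point): Sample tube with a red screw cap, standing in a well of the tube block: 60 mm tall, cap 20 mm diameter. This point is its centre, half-way up. Leave it there.
- tube1_mid (a point): Sample tube with a blue screw cap, standing in a well of the tube block: 60 mm tall, cap 20 mm diameter. This point is its centre, half-way up. Leave it there.
- tube2_mid (a point): Sample tube with a yellow screw cap, standing in a well of the tube block: 60 mm tall, cap 20 mm diameter. This point is its centre, half-way up. Leave it there.
- tube3_mid (a point): Sample tube with a white screw cap, standing in a well of the tube block: 60 mm tall, cap 20 mm diameter. This point is its centre, half-way up. Leave it there.
- beaker: Glass beaker, 72 mm diameter, 95 mm tall; its origin lies at the centre of its underside. Leave it where it is.
- medium: Glass medium bottle with a blue cap, 76 mm diameter, 150 mm tall; its origin lies at the centre of its underside. Leave it where it is.
- tipbox: Blue pipette-tip box with a clear lid, 85 x 120 x 62 mm; its origin lies at the centre of its underside. Leave it where it is.
- dishes: Stack of three white culture dishes, 90 mm diameter, 43 mm high; its origin lies at the centre of its underside. Leave it where it is.
- timer: White bench timer, 50 x 70 x 24 mm; its origin lies at the centre of its underside. Leave it where it is.
- syringe: Empty plastic syringe lying on the bench, 140 mm long; its origin lies at the centre of its underside. Leave it where it is.
- spare_cap: Spare blue tube cap, 24 mm diameter, 14 mm high, lying on the right end of the mill's console; its origin lies at the centre of its underside. Leave it where it is.

How it is judged (in metres and radians):
On the way:
1. the lid has sprung open to its stop (value of joint lid above 1.72 rad), for 0.2 s.
At the end, for the whole second after the job is handed in: Lid open at its stop (1.72 rad or more). Bar parked, at rest (under 0.05 rad/s) and staying by itself against its spring, its knob over 62 mm to the +y side of the mill's middle line. Tubes within 10 mm, all other loose things within 25 mm of where they stood (value of joint lid above 1.72 rad and y of bar_knob in the frame of mill above 0.062 m and angular speed of bar below 0.05 rad/s and distance of each of tube0_mid, tube1_mid, tube2_mid, tube3_mid from where it was at the start of the episode below 0.01 m and distance of each of beaker, medium, tipbox, dishes, timer, syringe, spare_cap from where it was at the start of the episode below 0.025 m); the robot touches nothing.
It fails at once if the bar is forced or squeezed: the fingers press on it with more than 45 N (contact force between the fingers and bar above 45 N).
It fails at once if a tube is pulled up, knocked out or tipped (distance of any of tube0_mid, tube1_mid, tube2_mid, tube3_mid from where it was at the start of the episode above 0.015 m).
It fails at once if another thing on the bench is pushed away (distance of any of beaker, medium, tipbox, dishes, timer, syringe, spare_cap from where it was at the start of the episode above 0.03 m).
It also fails if it takes over 61 s, if anything falls off the work surface, if the arm or the gripper's body presses on something with over 40 N, if the wrist force passes 120 N, or if a joint passes its speed limit or range.

## Working session

There is one attempt and no reset: what is moved stays moved. The work goes in short steps, Python scripts to look and compute and a tool call to move; the robot and the scene stay as the last step left them, time stands still between calls to the robot, and variables do not carry over. Pictures are saved under pics/ and viewed, at most 10 in all, crops included, and the job is handed in when it is done.

Besides the shell and the picture viewer there is one more tool, called after ">>>" by a JSON object that holds its "api" and its "payload", one argument or row to a line. step_arm: Moves the arm, as the interface text tells. Its arguments: {"type":"object","properties":{"targets":{"type":"string"},"claw":{"type":"number"}},"required":["targets"]}

```bash
mkdir -p pics; cat > h.py <<'E'
import numpy as np, cv2
from station import sense, cams, r
def cap(n):
    s=sense(); c=cams.capture(n); f=c["frame"]; h=f.shape[0]
    F=h/2/np.tan(np.radians(c["vertical_fov"])/2)
    c["K"]=np.array([[F,0,c["cx"]],[0,F,c["cy"]],[0,0,1]]); c["D"]=np.array(c["dist_coeffs"],float)
    if n=="wrist":
        T=np.eye(4);T[:3,:3]=s["ee_rot"];T[:3,3]=s["tcp_pos"];T=T@np.array(c["tool_from_camera"])
        c["eye"],c["rotation"]=T[:3,3],T[:3,:3]
    c["eye"]=np.array(c["eye"]);c["rotation"]=np.array(c["rotation"])
    return c
def ray(c,uv):
    p=cv2.undistortPoints(np.array([[uv]],float),c["K"],c["D"])[0,0]
    return c["rotation"]@np.array([p[0],p[1],1])
def plane(c,uv,z):
    d=ray(c,uv); return c["eye"]+d*(z-c["eye"][2])/d[2]
def proj(c,P):
    R=c["rotation"].T
    return cv2.projectPoints(np.array(P,float).reshape(-1,1,3),cv2.Rodrigues(R)[0],-R@c["eye"],c["K"],c["D"])[0][:,0]
def blobs(f,lo,hi,amin=15):
    m=cv2.inRange(cv2.cvtColor(f,cv2.COLOR_BGR2HSV),lo,hi)
    n,l,st,ce=cv2.connectedComponentsWithStats(m)
    return [(ce[i].round(1).tolist(),st[i].tolist()) for i in range(1,n) if st[i,4]>=amin]
E
python3 - <<'E'
from h import *
s=sense(); print(s["time_s"],s["tcp_pos"],s["ee_rot"])
a=cap("top");b=cap("scene")
print(a["eye"],b["eye"],a["K"][0,0])
for n,c in(("top",a),("scene",b)):
    cv2.imwrite(f"pics/{n}0.png",cv2.resize(c["frame"],(800,600)))
    print(n,"green",blobs(c["frame"],(45,100,60),(85,255,255)));print("orange",blobs(c["frame"],(6,150,120),(18,255,255)))
E
```

```text
0.0 [ 0.26867905 -0.5636397   0.22147883] [[-9.02760575e-01 -4.30142249e-01 -9.94820174e-04]
 [-4.30143391e-01  9.02758595e-01  1.89255972e-03]
 [ 8.40125678e-05  2.13644363e-03 -9.99997714e-01]]
[ 0.46377206 -0.01051436  1.4293133 ] [0.9907902  0.23840905 0.91555365] 466.5288933907688
top green [([42.5, 109.4], [40, 104, 5, 11, 23]), ([35.8, 120.7], [28, 116, 16, 8, 55]), ([134.0, 124.3], [87, 123, 89, 3, 128]), ([451.8, 130.2], [450, 125, 4, 12, 18]), ([462.9, 138.2], [457, 137, 13, 4, 32]), ([453.2, 176.3], [452, 172, 3, 9, 21]), ([463.8, 186.9], [458, 185, 13, 4, 35]), ([455.4, 225.5], [454, 221, 4, 10, 21]), ([269.3, 231.8], [267, 229, 6, 6, 25]), ([249.8, 237.0], [245, 232, 10, 11, 85])]
orange [([279.1, 76.3], [277, 73, 5, 8, 32]), ([305.1, 76.2], [303, 73, 5, 7, 29]), ([331.1, 76.2], [329, 73, 6, 7, 30]), ([292.5, 92.9], [290, 90, 6, 7, 30]), ([318.5, 92.9], [316, 90, 6, 7, 30]), ([344.6, 92.6], [342, 90, 6, 7, 30]), ([39.6, 176.2], [20, 168, 41, 17, 639])]
scene green [([99.7, 94.5], [89, 90, 22, 9, 96]), ([65.7, 123.7], [53, 117, 25, 12, 113]), ([26.5, 156.7], [12, 148, 28, 15, 120]), ([258.1, 160.8], [256, 159, 5, 4, 15]), ([278.1, 164.0], [273, 160, 11, 9, 75]), ([261.1, 291.4], [251, 287, 22, 10, 23])]
orange [([94.0, 247.8], [91, 245, 7, 7, 41]), ([118.8, 262.6], [115, 260, 8, 7, 37]), ([91.4, 272.6], [88, 270, 8, 7, 40]), ([144.7, 277.9], [141, 275, 8, 7, 38]), ([116.7, 288.4], [113, 285, 8, 8, 44]), ([143.7, 305.1], [140, 302, 8, 8, 43]), ([491.5, 354.8], [470, 336, 42, 40, 886])]
```

View pics/top0.png

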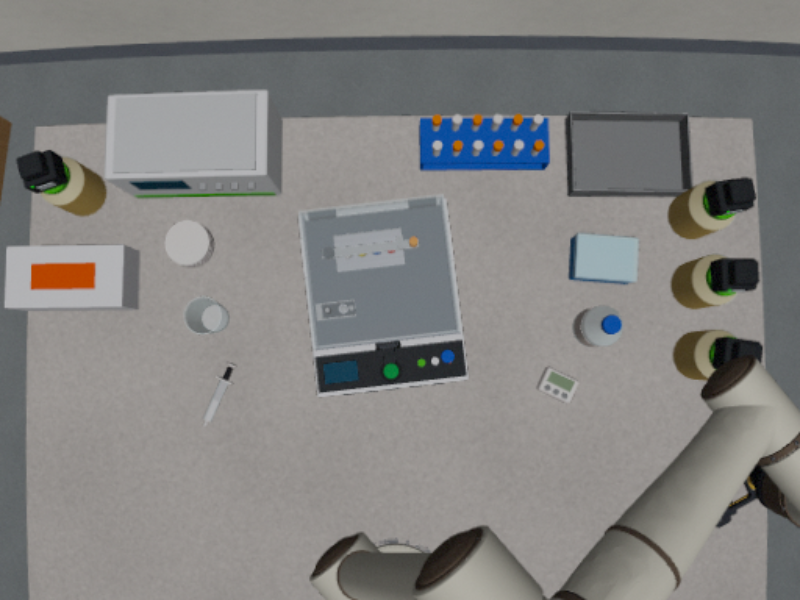

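View pics/scene0.png

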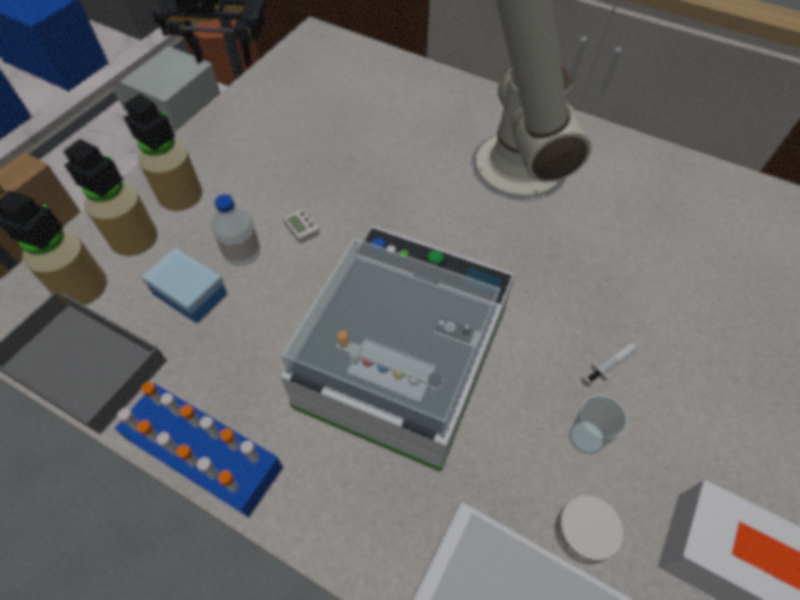

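The lid is shut. In the top view (800 px scale) the button is at about (391,371) and the knob at (413,242). The stop bracket is at about (337,309), and the mill is yawed by about 5–6°. Next I triangulate these points.

```bash
cat >> h.py <<'E'
def tri(a,ua,b,ub):
    A=[];y=[]
    for c,u in((a,ua),(b,ub)):
        d=ray(c,u);d/=np.linalg.norm(d);M=np.eye(3)-np.outer(d,d);A.append(M);y.append(M@c["eye"])
    p=np.linalg.lstsq(np.vstack(A),np.hstack(y),rcond=None)[0]
    return p,[np.round(proj(c,p)[0]-u,1).tolist() for c,u in((a,ua),(b,ub))]
E
python3 - <<'E'
from h import *
a=cap("top");b=cap("scene")
print("button",tri(a,(249.8,237),b,(278.1,164)))
oa=[x for x in blobs(a["frame"],(5,70,90),(20,255,255),5) if 230<x[0][0]<290 and 130<x[0][1]<180]
ob=[x for x in blobs(b["frame"],(5,70,90),(20,255,255),5) if 200<x[0][0]<240 and 200<x[0][1]<230]
print(oa,ob)
if oa and ob: print("knob",tri(a,oa[0][0],b,ob[0][0]))
# mill edge points in top view, console front corners & back corners
k=.64
for n,u,z in(("FL",(318,395),.14),("FR",(467,380),.14),("BL",(300,210),.14),("BR",(445,197),.14)):
    print(n,plane(a,(u[0]*k,u[1]*k),z),plane(a,(u[0]*k,u[1]*k),.1))
print("stop",[plane(a,(x*k,y*k),z) for x,y,z in((322,310,.15),(342,308,.15),(355,308,.15))])
A=cv2.resize(a["frame"][120:260,185:305],None,fx=5,fy=5,interpolation=cv2.INTER_CUBIC)[:600]
cv2.imwrite("pics/mix.png",A)
E
```

```text
button (array([0.44142453, 0.00399121, 0.15171978]), [[0.3, -0.1], [0.4, 0.0]])
[([264.0, 154.1], [262, 151, 5, 7, 30])] [([218.8, 216.1], [216, 212, 6, 10, 49])]
knob (array([ 0.66528276, -0.03653203,  0.17791935]), [[0.3, -0.2], [0.4, 0.0]])
FL [0.39818838 0.13306076 0.14      ] [0.39615369 0.13751508 0.1       ]
FR [ 0.42251385 -0.13010009  0.14      ] [ 0.42123385 -0.13381015  0.1       ]
BL [0.72926259 0.16511997 0.14      ] [0.73749923 0.1705689  0.1       ]
BR [ 0.74994776 -0.09586048  0.14      ] [ 0.75882615 -0.09850828  0.1       ]
stop [array([0.54790037, 0.12440194, 0.15      ]), array([0.55110987, 0.08905638, 0.15      ]), array([0.55089942, 0.06612637, 0.15      ])]
```

View pics/mix.png

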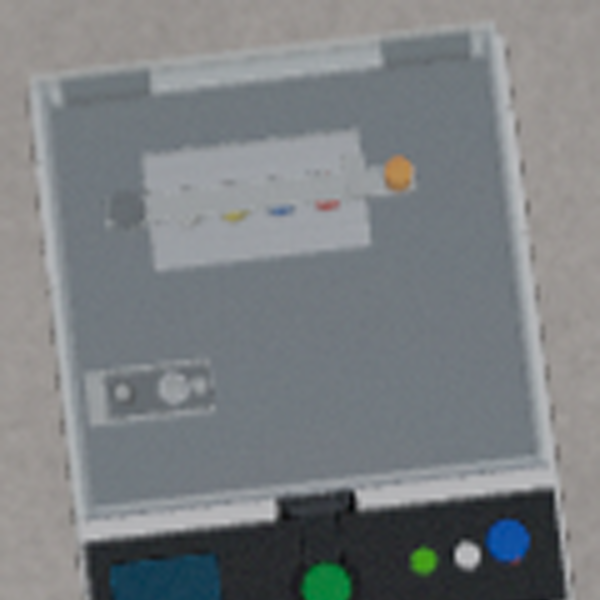

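The knob triangulates to z 0.178 and the button top to z 0.152, and both fit the given heights. Mill yaw is about 5.4°. In the crop, the post is at (122,392) and the ball at (175,388). Now I turn the tool to line up with the mill and go over the button.

>>> {"api": "step_arm", "payload": {
  "targets": "0 0 0 7; 0 0 0 7; 0 0 0 6; -1.5 3.7 0 0; -1.5 3.7 0 0; -1.5 3.7 0 0; -1.5 3.7 0 0; -1.5 3.7 0 0; -1.5 3.7 0 0; -1.5 3.7 0 0; -1.5 3.7 0 0; -1.5 3.7 0 0",
  "claw": 0
}}

```text
time_s: 1.2
tcp_pos: [0.3714, -0.218, 0.2227]
ee_rot: [[-0.995, -0.095, 0.001], [-0.095, 0.995, -0.0], [-0.001, -0.0, -1.0]]
wrist_force: [0.7, 0.7, -0.4]
gripper_width: 0.174
gripper_force: 0.0
```

>>> {"api": "step_arm", "payload": {
  "targets": "-1.5 3.7 0 0; -1.5 3.7 0 0; -1.5 3.7 0 0; -1.5 3.7 0 0; -1.3 3.7 0 0; -1.0 1.5 0 0; 0 0 0 0; 0 0 0 0; 0 0 0 0"
}}

```text
time_s: 1.95
tcp_pos: [0.4345, -0.0132, 0.2223]
ee_rot: [[-0.995, -0.095, -0.001], [-0.095, 0.995, -0.0], [0.001, -0.0, -1.0]]
wrist_force: [-0.6, 0.0, -0.7]
gripper_width: 0.007
gripper_force: 0.0
```

```bash
python3 - <<'E'
from h import *
s=sense(); print(s["time_s"],s["tcp_pos"],s["ee_rot"],s["wrist_force"],s["joints"],s["gripper_width"])
c=cap("wrist"); print(c["tool_from_camera"])
print("button proj",proj(c,[.4414,.004,.152]))
print(blobs(c["frame"],(45,100,60),(85,255,255)))
for bb in blobs(c["frame"],(45,100,60),(85,255,255),200): print(plane(c,bb[0],.152))
cv2.imwrite("pics/w1.png",c["frame"])
E
```

```text
1.95 [ 0.43447022 -0.01317881  0.22229874] [[-9.95440403e-01 -9.53810243e-02 -9.29701488e-04]
 [-9.53808474e-02  9.95440827e-01 -2.32861881e-04]
 [ 9.47673423e-04 -1.43124409e-04 -9.99999541e-01]] [-0.57588672  0.0365061  -0.68027706] [ 1.98282397e+01  3.14376608e+00 -2.45260935e+01 -6.22694815e-03
 -6.23847761e+01 -1.04352104e+02] 0.006505130580589079
[[ 1.70601731e-04 -9.58428392e-01 -2.85333117e-01  7.68459263e-02]
 [ 9.99999530e-01  4.35747082e-04 -8.65762540e-04 -1.21221742e-03]
 [ 9.54104473e-04 -2.85332835e-01  9.58428016e-01 -1.60641831e-01]
 [ 0.00000000e+00  0.00000000e+00  0.00000000e+00  1.00000000e+00]]
button proj [[276.30078836 203.65123773]]
[([269.3, 147.9], [171, 147, 199, 3, 213]), ([274.7, 201.8], [260, 188, 30, 29, 690]), ([217.0, 207.5], [210, 201, 15, 14, 174]), ([421.6, 373.4], [413, 372, 20, 4, 63])]
[ 0.39131524 -0.0079113   0.152     ]
[0.43975589 0.00233806 0.152     ]
```

View pics/w1.png

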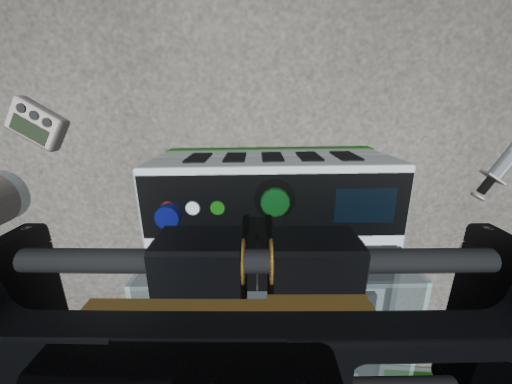

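The wrist view shows the button at (275,202), at world (0.440, 0.002), which agrees with the triangulation. I shift over it and come down close.

>>> {"api": "step_arm", "payload": {
  "targets": "-0.2 0.8 0 0; -0.2 0.75 0 0; 0 0 2 0; 0 0 2 0; 0 0 1.5 0; 0 0 0.5 0; 0 0 0.2 0; 0 0 0 0; 0 0 0 0"
}}

```text
time_s: 2.75
tcp_pos: [0.4382, 0.0032, 0.1614]
ee_rot: [[-0.995, -0.096, 0.002], [-0.096, 0.995, 0.0], [-0.002, 0.0, -1.0]]
wrist_force: [0.2, -1.0, 0.1]
gripper_width: 0.005
gripper_force: 0.0
```

>>> {"api": "step_arm", "payload": {
  "targets": "0 0 0.2 0; 0 0 0.2 0; 0 0 0.2 0; 0 0 0 0; 0 0 0 0"
}}

```text
time_s: 3.17
tcp_pos: [0.4375, 0.003, 0.1546]
ee_rot: [[-0.995, -0.096, 0.0], [-0.096, 0.995, -0.0], [-0.0, -0.0, -1.0]]
wrist_force: [-0.4, -0.4, 0.1]
gripper_width: 0.003
gripper_force: 0.0
```

>>> {"api": "step_arm", "payload": {
  "targets": "0 0 0.15 0; 0 0 0.15 0; 0 0 0 0; 0 0 0 0"
}}

```text
time_s: 3.5
tcp_pos: [0.4372, 0.003, 0.1517]
ee_rot: [[-0.995, -0.096, -0.001], [-0.096, 0.995, -0.0], [0.001, -0.0, -1.0]]
wrist_force: [-2.4, 0.5, 4.4]
gripper_width: 0.003
gripper_force: 2.2
```

>>> {"api": "step_arm", "payload": {
  "targets": "0 0 0.15 0; 0 0 0 0; 0 0 0 0"
}}

```text
time_s: 3.75
tcp_pos: [0.4372, 0.0029, 0.1503]
ee_rot: [[-0.995, -0.096, -0.001], [-0.096, 0.995, -0.0], [0.001, -0.0, -1.0]]
wrist_force: [-3.6, 0.1, 5.8]
gripper_width: 0.004
gripper_force: 3.0
```

>>> {"api": "step_arm", "payload": {
  "targets": "0 0 0.15 0; 0 0 0 0; 0 0 0 0"
}}

```text
time_s: 4.0
tcp_pos: [0.4371, 0.0029, 0.1491]
ee_rot: [[-0.995, -0.096, -0.001], [-0.096, 0.995, -0.0], [0.001, -0.0, -1.0]]
wrist_force: [-4.2, 0.6, 8.2]
gripper_width: 0.002
gripper_force: 3.8
```

```bash
python3 - <<'E'
from h import *
c=cap("scene"); cv2.imwrite("pics/s2.png",c["frame"]); print(sense()["time_s"])
E
```

```text
4.05
```

View pics/s2.png

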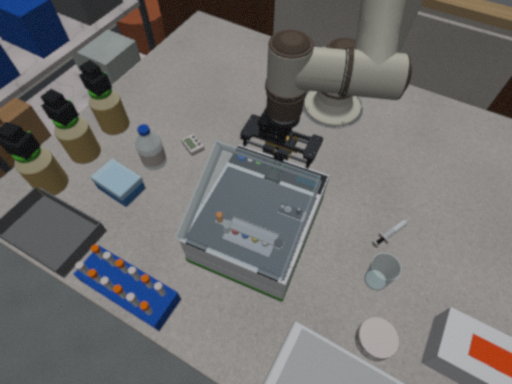

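The lid looks shut or only just released. The force is 8.2 N, so the button is near its bottom. I press 1 mm more, then back away up and towards the robot.

>>> {"api": "step_arm", "payload": {
  "targets": "0 0 0.1 0; 0 0 0 0; 0.3 0 -1 0; 2 0 -2 0; 3 0 -2 0; 1 0 -3 0; 0 0 -3 0; 0 0 0 0; 0 0 0 0; 0 0 0 0; 0 0 0 0; 0 0 0 0"
}}

```text
time_s: 5.05
tcp_pos: [0.3744, -0.0031, 0.2563]
ee_rot: [[-0.995, -0.095, -0.003], [-0.095, 0.995, -0.001], [0.003, -0.001, -1.0]]
wrist_force: [0.1, -0.7, 0.2]
gripper_width: 0.004
gripper_force: 0.0
```

>>> {"api": "step_arm", "payload": {
  "targets": "0 0 -3 0; 0 0 -3 0; 0 0 -3 0; 0 0 0 0; 0 0 0 0; 0 0 0 0; 0 0 0 0; 0 0 0 0; 0 0 0 0; 0 0 0 0; 0 0 0 0; 0 0 0 0"
}}

```text
time_s: 6.05
tcp_pos: [0.3747, -0.003, 0.3474]
ee_rot: [[-0.995, -0.096, -0.0], [-0.096, 0.995, -0.0], [0.0, -0.0, -1.0]]
wrist_force: [0.7, 0.4, -0.5]
gripper_width: 0.003
gripper_force: 0.0
```

>>> {"api": "step_arm", "payload": {
  "targets": "0 0 0 0; 0 0 0 0; 0 0 0 0; 0 0 0 0; 0 0 0 0; 0 0 0 0; 0 0 0 0; 0 0 0 0; 0 0 0 0; 0 0 0 0; 0 0 0 0; 0 0 0 0"
}}

```text
time_s: 7.05
tcp_pos: [0.3748, -0.003, 0.3476]
ee_rot: [[-0.995, -0.096, 0.0], [-0.096, 0.995, 0.0], [-0.0, 0.0, -1.0]]
wrist_force: [0.5, -0.8, 0.6]
gripper_width: 0.006
gripper_force: 0.0
```

```bash
python3 - <<'E'
from h import *
a=cap("top");b=cap("scene")
cv2.imwrite("pics/s3.png",np.hstack([cv2.resize(a["frame"][90:280,170:330],(500,594),interpolation=cv2.INTER_CUBIC),b["frame"][80:320,100:400].repeat(1,0)[:, :300] if 0 else cv2.resize(b["frame"][60:300,150:350],(300,594))]))
oa=[x for x in blobs(a["frame"],(5,70,90),(20,255,255),5) if 230<x[0][0]<290 and 120<x[0][1]<180]
ob=[x for x in blobs(b["frame"],(5,70,90),(20,255,255),5) if 200<x[0][0]<240 and 190<x[0][1]<230]
print(oa,ob)
if oa and ob: print("knob",tri(a,oa[0][0],b,ob[0][0]))
E
```

```text
[([264.2, 154.2], [262, 151, 6, 8, 36])] [([218.6, 217.2], [215, 213, 8, 10, 49])]
knob (array([ 0.66580906, -0.03718334,  0.17294112]), [[0.3, -0.2], [0.4, 0.0]])
```

View pics/s3.png

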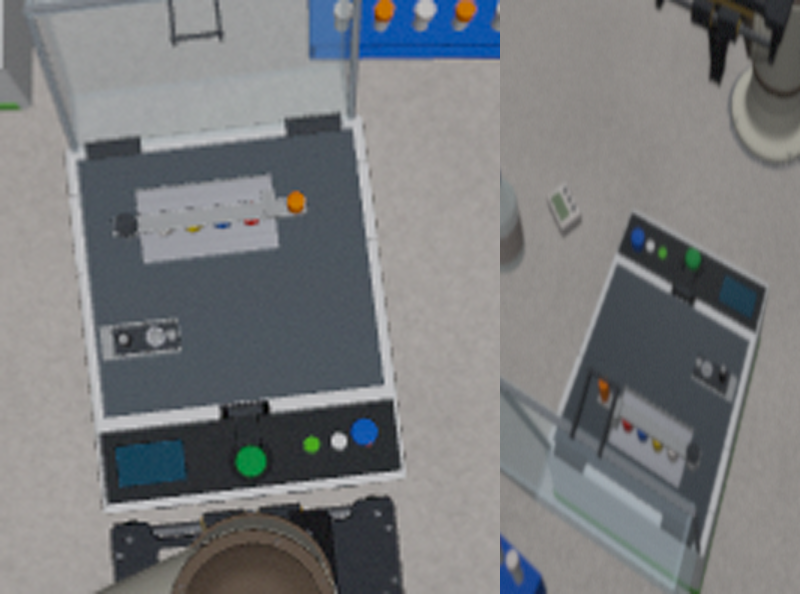

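The lid is fully open and leans back behind the hinge. The knob is at (0.666, -0.037). I go behind it at height, then descend.

>>> {"api": "step_arm", "payload": {
  "targets": "-3.5 -0.7 1 0; -3.5 -0.7 1 0; -3.5 -0.7 1 0; -3.5 -0.7 1 0; -3.5 -0.7 1 0; -3.5 -0.7 1 0; -3.5 -0.7 1 0; -3.5 -0.7 1 0; -3.5 -0.6 0.7 0; -0.2 0 0 0; 0 0 0 0; 0 0 0 0"
}}

```text
time_s: 8.15
tcp_pos: [0.6961, -0.0345, 0.2599]
ee_rot: [[-0.995, -0.095, -0.001], [-0.095, 0.995, -0.0], [0.001, -0.0, -1.0]]
wrist_force: [-0.6, -0.5, 0.4]
gripper_width: 0.004
gripper_force: 0.0
```

```bash
python3 - <<'E'
from h import *
s=sense();print(s["tcp_pos"],s["joints"],s["wrist_force"])
c=cap("wrist")
o=blobs(c["frame"],(5,100,90),(20,255,255),30);print(o)
for x in o: print(plane(c,x[0],.18))
E
```

```text
[ 0.69607622 -0.03447259  0.25989884] [ 1.04248451e+01  2.82221113e+01  1.56219927e+01  1.06305432e-02
 -7.74813029e+01 -9.49488560e+01] [-0.5842849  -0.52652719  0.35165547]
[([257.4, 157.4], [249, 147, 17, 21, 276]), ([70.0, 274.3], [64, 273, 13, 4, 42]), ([125.7, 276.7], [120, 273, 13, 9, 101]), ([223.0, 303.4], [82, 292, 292, 19, 2726])]
[ 0.6638548  -0.03843401  0.18      ]
[ 0.80561731 -0.22201881  0.18      ]
[ 0.8023308  -0.16333014  0.18      ]
[ 0.82547533 -0.06000306  0.18      ]
```

The wrist camera confirms the knob at (0.664, -0.038), 31 mm in front of the tool. I descend to z = 0.170 and approach.

>>> {"api": "step_arm", "payload": {
  "targets": "0 0 2 0; 0 0 2 0; 0 0 2 0; 0 0 1.5 0; 0 0 1 0; 0 0 0.5 0; 0 0 0 0; 0 0 0 0"
}}

```text
time_s: 8.87
tcp_pos: [0.6965, -0.0343, 0.1722]
ee_rot: [[-0.995, -0.096, 0.002], [-0.096, 0.995, -0.0], [-0.002, -0.0, -1.0]]
wrist_force: [0.0, 0.5, -0.8]
gripper_width: 0.009
gripper_force: 0.0
```

>>> {"api": "step_arm", "payload": {
  "targets": "0.4 0 0 0; 0.4 0 0 0; 0.3 0 0 0; 0.3 0 0 0; 0.3 0 0 0; 0.3 0 0 0; 0 0 0 0; 0 0 0 0"
}}

```text
time_s: 9.53
tcp_pos: [0.6763, -0.0363, 0.1708]
ee_rot: [[-0.995, -0.096, 0.0], [-0.096, 0.995, 0.0], [-0.0, 0.0, -1.0]]
wrist_force: [0.8, 0.4, 0.9]
gripper_width: 0.002
gripper_force: 0.3
```

The fingers are at the knob. I follow an arc about the pivot: each 3° row is x 0.79 cm, y -0.04 cm.

>>> {"api": "step_arm", "payload": {
  "targets": "0.79 -0.04 0 3; 0.79 -0.04 0 3; 0.79 -0.04 0 3; 0.79 -0.04 0 3; 0.79 -0.04 0 3; 0.79 -0.04 0 3; 0 0 0 0"
}}

```text
time_s: 10.12
tcp_pos: [0.6281, -0.0373, 0.1707]
ee_rot: [[-0.976, 0.218, -0.001], [0.218, 0.976, -0.0], [0.001, -0.0, -1.0]]
wrist_force: [0.3, -0.9, -0.5]
gripper_width: 0.008
gripper_force: 0.3
```

```bash
cat >> h.py <<'E'
P=np.array([.651,.112])
def st():
    s=sense(); t=np.array(s["tcp_pos"]);v=t[:2]-P
    print(s["time_s"],"tcp",t.round(4),"r",np.hypot(*v).round(4),"ang",np.degrees(np.arctan2(v[1],v[0])).round(1),"tooly",np.degrees(np.arctan2(s["ee_rot"][1][1],s["ee_rot"][0][1])).round(1),"F",np.round(s["wrist_force"],1))
    for n in("top","wrist"):
        c=cap(n)
        for x in blobs(c["frame"],(5,100,90),(20,255,255),8):
            p=plane(c,x[0],.182 if n=="top" else .182)
            if np.hypot(*(p[:2]-P))<.2 : w=p[:2]-P; print(n,x,p.round(4),"r",np.hypot(*w).round(3),"ang",np.degrees(np.arctan2(w[1],w[0])).round(1))
E
python3 -c "
from h import *
st()"
```

```text
10.1167 tcp [ 0.6281 -0.0373  0.1707] r 0.151 ang -98.7 tooly 77.4 F [ 0.3 -0.9 -0.5]
wrist ([256.3, 207.5], [243, 189, 27, 37, 779]) [ 0.6102 -0.0342  0.182 ] r 0.152 ang -105.6
wrist ([242.1, 251.2], [240, 239, 5, 26, 57]) [ 0.6369 -0.0492  0.182 ] r 0.162 ang -95.0
wrist ([270.8, 247.1], [269, 239, 5, 19, 56]) [ 0.6379 -0.0311  0.182 ] r 0.144 ang -95.2
wrist ([271.0, 275.2], [269, 268, 5, 15, 38]) [ 0.6578 -0.035   0.182 ] r 0.147 ang -87.3
wrist ([241.6, 279.4], [241, 275, 3, 10, 16]) [ 0.6568 -0.0543  0.182 ] r 0.166 ang -88.0
wrist ([284.2, 303.4], [175, 294, 199, 17, 1886]) [ 0.6813 -0.0308  0.182 ] r 0.146 ang -78.0
```

The knob follows: it is at -105.6°, with r = 0.152, lying against the fingers. I continue.

>>> {"api": "step_arm", "payload": {
  "targets": "0.79 -0.03 0 3; 0.79 -0.03 0 3; 0.79 -0.03 0 3; 0.79 -0.03 0 3; 0.79 -0.03 0 3; 0.79 -0.03 0 3; 0.79 -0.03 0 3; 0.79 -0.03 0 3; 0.79 -0.03 0 3; 0.79 -0.03 0 3; 0.79 -0.03 0 3; 0 0 0 0"
}}

```text
time_s: 11.22
tcp_pos: [0.55, -0.0008, 0.1704]
ee_rot: [[-0.701, 0.713, -0.003], [0.713, 0.701, -0.001], [0.001, -0.003, -1.0]]
wrist_force: [-2.1, -2.6, -0.5]
gripper_width: 0.006
gripper_force: 1.2
```

```bash
python3 -c "
from h import *
st()" | head -3
```

```text
11.2167 tcp [ 0.55   -0.0008  0.1704] r 0.1514 ang -131.8 tooly 44.5 F [-2.1 -2.6 -0.5]
wrist ([253.2, 206.7], [240, 188, 27, 37, 780]) [0.5361 0.0117 0.182 ] r 0.153 ang -138.9
wrist ([271.0, 249.0], [269, 239, 5, 22, 65]) [ 0.5636 -0.0006  0.182 ] r 0.143 ang -127.8
```

>>> {"api": "step_arm", "payload": {
  "targets": "0.53 -0.02 0 2; 0.53 -0.02 0 2; 0.53 -0.02 0 2; 0.53 -0.02 0 2; 0.53 -0.02 0 2; 0.53 -0.02 0 2; 0 0 0 0"
}}

```text
time_s: 11.9
tcp_pos: [0.5303, 0.0236, 0.1703]
ee_rot: [[-0.538, 0.843, -0.001], [0.843, 0.538, -0.0], [0.0, -0.001, -1.0]]
wrist_force: [0.6, -1.8, 0.3]
gripper_width: 0.001
gripper_force: 0.8
```

>>> {"api": "step_arm", "payload": {
  "targets": "0.4 -0.01 0 1.5; 0.4 -0.01 0 1.5; 0.4 -0.01 0 1.5; 0 0 0 0"
}}

```text
time_s: 12.23
tcp_pos: [0.5242, 0.0337, 0.1704]
ee_rot: [[-0.471, 0.882, -0.0], [0.882, 0.471, 0.0], [0.0, -0.0, -1.0]]
wrist_force: [-0.9, -1.7, -1.1]
gripper_width: 0.003
gripper_force: 0.8
```

```bash
python3 -c "
from h import *
st()
for n in ('top','scene'):
    c=cap(n); p=proj(c,[.55,.07,.16])[0].astype(int); f=c['frame'][p[1]-70:p[1]+70,p[0]-80:p[0]+80]
    cv2.imwrite('pics/k_%s.png'%n,f)
cv2.imwrite('pics/k.png',cv2.resize(np.hstack([cv2.imread('pics/k_top.png'),cv2.imread('pics/k_scene.png')]),(800,350),interpolation=2))
" | head -2
```

```text
12.2333 tcp [0.5242 0.0337 0.1704] r 0.149 ang -148.3 tooly 28.1 F [-0.9 -1.7 -1.1]
wrist ([248.9, 205.6], [235, 187, 27, 37, 781]) [0.5116 0.0496 0.182 ] r 0.153 ang -155.9
```

View pics/k.png

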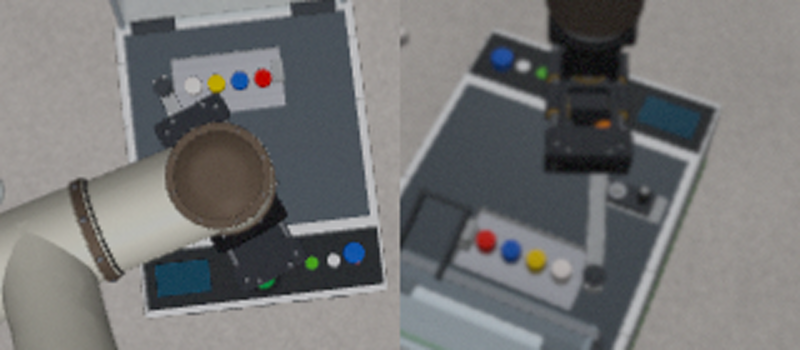

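The tubes are all still seated. The bar is at about 71° and just short of the ball. I go on in small steps and watch the force.

>>> {"api": "step_arm", "payload": {
  "targets": "0.3 -0.06 0 1; 0.3 -0.06 0 1; 0.3 -0.06 0 1; 0 0 0 0"
}}

```text
time_s: 12.77
tcp_pos: [0.5186, 0.0414, 0.1709]
ee_rot: [[-0.423, 0.906, 0.001], [0.906, 0.423, 0.001], [0.0, 0.002, -1.0]]
wrist_force: [1.7, 0.4, -0.1]
gripper_width: 0.001
gripper_force: 0.7
```

>>> {"api": "step_arm", "payload": {
  "targets": "0.27 -0.02 0 1; 0.27 -0.02 0 1; 0.27 -0.02 0 1; 0 0 0 0"
}}

```text
time_s: 13.1
tcp_pos: [0.5191, 0.0361, 0.1705]
ee_rot: [[-0.389, 0.921, -0.007], [0.921, 0.389, 0.02], [0.022, 0.001, -1.0]]
wrist_force: [1.3, -0.7, -0.5]
gripper_width: 0.008
gripper_force: 0.6
```

>>> {"api": "step_arm", "payload": {
  "targets": "0.27 -0.02 0 1; 0.27 -0.02 0 1; 0 0 0 0"
}}

```text
time_s: 13.35
tcp_pos: [0.5192, 0.0332, 0.1699]
ee_rot: [[-0.367, 0.93, -0.013], [0.929, 0.368, 0.033], [0.036, 0.001, -0.999]]
wrist_force: [0.4, -2.1, 1.2]
gripper_width: 0.003
gripper_force: 0.7
```

The tool is moving back and tilting with almost no force, which suggests a joint limit. I check the joints.

```bash
python3 -c "
from h import *
s=sense();print(np.round(s['joints'],2),np.round(s['effort'],1),s['moment'])
st()" | head -4
```

```text
[  20.27   14.89  -17.28   -2.42  -57.86 -177.41] [  0.6 -30.7  16.8   3.1  -0.1  -0. ] [-0.61593144 -0.2146708   0.00360899]
13.35 tcp [0.5192 0.0332 0.1699] r 0.1536 ang -149.1 tooly 21.6 F [ 0.4 -2.1  1.2]
wrist ([253.6, 207.0], [241, 189, 26, 36, 751]) [0.5115 0.0504 0.182 ] r 0.153 ang -156.2
wrist ([270.9, 250.2], [269, 239, 5, 26, 70]) [0.5318 0.028  0.182 ] r 0.146 ang -144.8
```

Joint 6 is at its limit of -177.4°, so the tool can turn no further that way. I turn back a little and finish by translating along the arc with a fixed yaw. The flat face still pushes well there.

>>> {"api": "step_arm", "payload": {
  "targets": "0 0 0 -3; 0 0 0 -2; 0 0 0 0; 0 0 0 0"
}}

```text
time_s: 13.78
tcp_pos: [0.5193, 0.0337, 0.17]
ee_rot: [[-0.448, 0.894, -0.012], [0.894, 0.448, 0.033], [0.035, 0.004, -0.999]]
wrist_force: [1.1, -1.4, -1.1]
gripper_width: 0.003
gripper_force: 0.8
```

```bash
python3 -c "
from h import *
s=sense();print(np.round(s['joints'],2));print(np.round(s['ee_rot'],3))
st()" | head -5
```

```text
[  20.34   14.89  -17.3    -2.38  -57.82 -172.47]
[[-0.448  0.894 -0.012]
 [ 0.894  0.448  0.033]
 [ 0.035  0.004 -0.999]]
13.7833 tcp [0.5193 0.0337 0.17  ] r 0.1532 ang -149.3 tooly 26.6 F [ 1.1 -1.4 -1.1]
```

>>> {"api": "step_arm", "payload": {
  "targets": "0.26 0.02 0.01 -0.5; 0.26 0.03 0.01 -0.5; 0.26 0.03 0.01 -0.5; 0.26 0.04 0.01 -0.5; 0 0 0 0"
}}

```text
time_s: 14.3
tcp_pos: [0.515, 0.0436, 0.17]
ee_rot: [[-0.48, 0.877, -0.013], [0.876, 0.48, 0.033], [0.035, 0.004, -0.999]]
wrist_force: [0.2, -2.0, 1.1]
gripper_width: 0.005
gripper_force: 1.1
```

>>> {"api": "step_arm", "payload": {
  "targets": "0.26 0.05 0.01 -0.5; 0.26 0.05 0.01 -0.5; 0.26 0.06 0.01 -0.5; 0 0 0 0"
}}

```text
time_s: 14.63
tcp_pos: [0.5126, 0.0513, 0.1699]
ee_rot: [[-0.502, 0.865, -0.013], [0.864, 0.503, 0.033], [0.035, 0.006, -0.999]]
wrist_force: [0.1, -0.8, 0.2]
gripper_width: 0.007
gripper_force: 0.6
```

```bash
python3 -c "
from h import *
s=sense();print(np.round(s['joints'],2));
st()" | head -4
```

```text
[  22.5    14.39  -17.99   -2.43  -57.59 -171.02]
14.6333 tcp [0.5126 0.0513 0.1699] r 0.1511 ang -156.3 tooly 30.2 F [ 0.1 -0.8  0.2]
wrist ([256.8, 207.8], [244, 190, 27, 36, 754]) [0.5042 0.0675 0.182 ] r 0.153 ang -163.1
wrist ([270.8, 250.3], [269, 239, 5, 24, 64]) [0.5257 0.0478 0.182 ] r 0.141 ang -152.9
```

>>> {"api": "step_arm", "payload": {
  "targets": "0.25 0.06 0.01 -0.3; 0.25 0.07 0.01 -0.3; 0.25 0.07 0.01 -0.3; 0 0 0 0"
}}

```text
time_s: 15.07
tcp_pos: [0.5108, 0.0591, 0.1698]
ee_rot: [[-0.516, 0.857, -0.012], [0.856, 0.516, 0.034], [0.035, 0.007, -0.999]]
wrist_force: [0.2, -1.5, 0.8]
gripper_width: 0.006
gripper_force: 0.5
```

>>> {"api": "step_arm", "payload": {
  "targets": "0.25 0.08 0.01 -0.3; 0.25 0.08 0.01 -0.3; 0 0 0 0"
}}

```text
time_s: 15.32
tcp_pos: [0.5097, 0.0642, 0.1699]
ee_rot: [[-0.525, 0.851, -0.012], [0.85, 0.525, 0.034], [0.035, 0.007, -0.999]]
wrist_force: [0.8, -1.7, -0.3]
gripper_width: 0.005
gripper_force: 0.6
```

>>> {"api": "step_arm", "payload": {
  "targets": "0.25 0.08 0.01 -0.3; 0.25 0.09 0.01 -0.3; 0 0 0 0"
}}

```text
time_s: 15.57
tcp_pos: [0.5085, 0.0694, 0.1699]
ee_rot: [[-0.534, 0.845, -0.012], [0.845, 0.534, 0.034], [0.035, 0.008, -0.999]]
wrist_force: [-0.0, -1.5, 0.4]
gripper_width: 0.005
gripper_force: 0.7
```

```bash
python3 -c "
from h import *
s=sense();print(np.round(s['joints'],2));
st()" | head -4
```

```text
[  24.62   14.15  -18.33   -2.43  -57.36 -171.03]
15.5667 tcp [0.5085 0.0694 0.1699] r 0.1487 ang -163.4 tooly 32.3 F [-0.  -1.5  0.4]
wrist ([257.3, 207.7], [245, 190, 26, 36, 750]) [0.4996 0.0852 0.182 ] r 0.154 ang -170.0
wrist ([270.3, 245.1], [269, 240, 4, 11, 33]) [0.5194 0.0689 0.182 ] r 0.138 ang -161.9
```

>>> {"api": "step_arm", "payload": {
  "targets": "0.24 0.09 0.01 -0.3; 0.24 0.1 0.01 -0.3; 0 0 0 0"
}}

```text
time_s: 15.92
tcp_pos: [0.5077, 0.0747, 0.1699]
ee_rot: [[-0.543, 0.84, -0.012], [0.839, 0.543, 0.034], [0.035, 0.009, -0.999]]
wrist_force: [0.5, -0.5, 0.1]
gripper_width: 0.004
gripper_force: 0.0
```

>>> {"api": "step_arm", "payload": {
  "targets": "0.24 0.1 0.01 -0.3; 0.24 0.1 0.01 -0.3; 0 0 0 0"
}}

```text
time_s: 16.17
tcp_pos: [0.5069, 0.0791, 0.17]
ee_rot: [[-0.552, 0.834, -0.012], [0.833, 0.552, 0.033], [0.034, 0.008, -0.999]]
wrist_force: [1.2, -3.2, 0.3]
gripper_width: 0.006
gripper_force: 1.3
```

```bash
python3 -c "
from h import *
s=sense();print(np.round(s['joints'],2));
st()
c=cap('scene'); p=proj(c,[.55,.1,.16])[0].astype(int); f=c['frame'][p[1]-60:p[1]+60,p[0]-70:p[0]+70]
cv2.imwrite('pics/k2.png',cv2.resize(f,None,fx=5,fy=5,interpolation=2))
" | head -3
```

```text
[  25.77   14.1   -18.42   -2.35  -57.29 -171.  ]
16.1667 tcp [0.5069 0.0791 0.17  ] r 0.1478 ang -167.1 tooly 33.5 F [ 1.2 -3.2  0.3]
wrist ([258.0, 207.7], [245, 190, 27, 36, 747]) [0.498  0.0949 0.182 ] r 0.154 ang -173.6
```

View pics/k2.png

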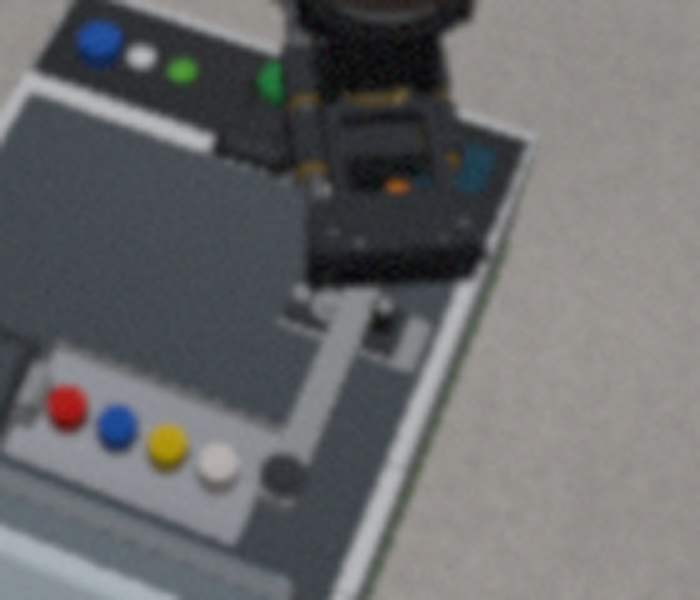

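The bar is over the ball zone and almost at the dark post. I take 1 mm steps now.

>>> {"api": "step_arm", "payload": {
  "targets": "0.12 0.05 0 0; 0 0 0 0"
}}

```text
time_s: 16.48
tcp_pos: [0.5068, 0.0795, 0.17]
ee_rot: [[-0.551, 0.834, -0.012], [0.834, 0.551, 0.032], [0.033, 0.008, -0.999]]
wrist_force: [2.6, -6.0, -1.4]
gripper_width: 0.004
gripper_force: 2.9
```

>>> {"api": "step_arm", "payload": {
  "targets": "0.12 0.05 0 0; 0 0 0 0"
}}

```text
time_s: 16.65
tcp_pos: [0.5067, 0.0799, 0.17]
ee_rot: [[-0.551, 0.834, -0.012], [0.834, 0.551, 0.03], [0.031, 0.007, -0.999]]
wrist_force: [3.4, -7.7, -1.4]
gripper_width: 0.005
gripper_force: 4.5
```

>>> {"api": "step_arm", "payload": {
  "targets": "0.12 0.05 0 -0.2; 0 0 0 0"
}}

```text
time_s: 16.82
tcp_pos: [0.5066, 0.0801, 0.17]
ee_rot: [[-0.554, 0.832, -0.012], [0.832, 0.554, 0.028], [0.03, 0.006, -1.0]]
wrist_force: [5.6, -12.4, -3.2]
gripper_width: 0.008
gripper_force: 6.3
```

>>> {"api": "step_arm", "payload": {
  "targets": "0.12 0.05 0 0; 0 0 0 0"
}}

```text
time_s: 16.98
tcp_pos: [0.5066, 0.0804, 0.1701]
ee_rot: [[-0.554, 0.832, -0.012], [0.832, 0.554, 0.026], [0.028, 0.005, -1.0]]
wrist_force: [7.2, -14.9, -3.0]
gripper_width: 0.006
gripper_force: 8.1
```

>>> {"api": "step_arm", "payload": {
  "targets": "0.12 0.05 0 0; 0 0 0 0"
}}

```text
time_s: 17.15
tcp_pos: [0.5065, 0.0806, 0.1701]
ee_rot: [[-0.554, 0.832, -0.012], [0.832, 0.554, 0.025], [0.027, 0.004, -1.0]]
wrist_force: [8.9, -19.9, -4.2]
gripper_width: 0.004
gripper_force: 10.2
```

```bash
python3 -c "
from h import *
st()" | head -2
```

```text
17.15 tcp [0.5065 0.0806 0.1701] r 0.1479 ang -167.7 tooly 33.7 F [  8.9 -19.9  -4.2]
wrist ([258.1, 208.6], [245, 191, 27, 36, 756]) [0.4978 0.0961 0.182 ] r 0.154 ang -174.1
```

The force is 22 N with no movement, well beyond what the ball needs, so this is the post. I ease off and check that the bar stays.

>>> {"api": "step_arm", "payload": {
  "targets": "-0.4 -0.2 0 0; -0.4 -0.2 0 0; -1 -0.3 0 0; -1 -0.3 0 0; 0 0 0 0; 0 0 0 0"
}}

```text
time_s: 17.75
tcp_pos: [0.5125, 0.0562, 0.1689]
ee_rot: [[-0.553, 0.833, -0.013], [0.832, 0.553, 0.033], [0.035, 0.008, -0.999]]
wrist_force: [-0.1, 0.3, 0.3]
gripper_width: 0.008
gripper_force: 0.0
```

```bash
python3 -c "
from h import *
st()" | head -3
```

```text
17.75 tcp [0.5125 0.0562 0.1689] r 0.1493 ang -158.1 tooly 33.6 F [-0.1  0.3  0.3]
wrist ([269.1, 178.1], [256, 162, 28, 33, 705]) [0.4987 0.091  0.182 ] r 0.154 ang -172.2
wrist ([270.7, 247.7], [269, 239, 5, 18, 46]) [0.5242 0.0553 0.182 ] r 0.139 ang -155.9
```

The knob stays at about -172° with the fingers clear of it. I lift away and check from above.

>>> {"api": "step_arm", "payload": {
  "targets": "-0.5 0 -2 0; 0 0 -3 0; 0 0 -3 0; 0 0 -3 0; 0 0 -3 0; -3 0 -2 0; -3.5 0 0 0; -3.5 0 0 0; -3.5 0 0 0; -3.5 0 0 0; 0 0 0 0; 0 0 0 0"
}}

```text
time_s: 18.85
tcp_pos: [0.6118, -0.0952, 0.3214]
ee_rot: [[-0.552, 0.834, -0.015], [0.833, 0.552, 0.033], [0.036, 0.006, -0.999]]
wrist_force: [-0.7, -0.7, -0.3]
gripper_width: 0.006
gripper_force: 0.0
```

```bash
python3 -c "
from h import *
s=sense();print(s['time_s'],s['tcp_pos'],s['wrist_force'])
a=cap('top');b=cap('scene')
H=((5,70,90),(20,255,255),8)
A=[x for x in blobs(a['frame'],*H) if 180<x[0][0]<300 and 120<x[0][1]<260]
B=[x for x in blobs(b['frame'],*H) if 200<x[0][0]<360 and 130<x[0][1]<300]
print(A,B)
for x in A:
  for y in B:
    p=tri(a,x[0],b,y[0]); d=p[0][:2]-[.575,.019]; print(p,'mill',d@[.9954,.0954],d@[-.0954,.9954])
f=np.hstack([cv2.resize(a['frame'][60:280,100:400],(440,330)),cv2.resize(b['frame'][100:320,100:340],(360,330))])
cv2.imwrite('pics/end.png',f)
"
```

```text
18.85 [ 0.61183241 -0.09518567  0.32135775] [-0.72975005 -0.67644542 -0.27006846]
[] [([299.1, 188.4], [296, 183, 8, 12, 64])]
```

View pics/end.png

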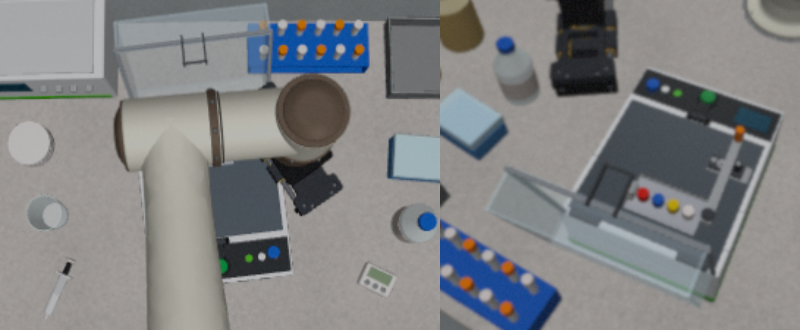

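The lid is open and the tubes are seated. The bar is staying parked, with the knob at scene pixel (299,188). I let time pass and measure it again.

>>> {"api": "step_arm", "payload": {
  "targets": "0 0 0 0; 0 0 0 0; 0 0 0 0; 0 0 0 0; 0 0 0 0; 0 0 0 0; 0 0 0 0; 0 0 0 0; 0 0 0 0; 0 0 0 0; 0 0 0 0; 0 0 0 0"
}}

```text
time_s: 19.95
tcp_pos: [0.6115, -0.0944, 0.3229]
ee_rot: [[-0.554, 0.832, -0.012], [0.832, 0.554, 0.033], [0.034, 0.008, -0.999]]
wrist_force: [-0.4, 0.2, 0.2]
gripper_width: 0.006
gripper_force: 0.0
```

```bash
python3 -c "
from h import *
b=cap('scene')
for x in blobs(b['frame'],(5,70,90),(20,255,255),8):
  if 200<x[0][0]<360 and 130<x[0][1]<300:
    p=plane(b,x[0],.172); d=p[:2]-[.575,.019]; w=p[:2]-P
    print(x,p,'mill',d@[.9954,.0954],d@[-.0954,.9954],np.hypot(*w),np.degrees(np.arctan2(w[1],w[0])))
cv2.imwrite('pics/end2.png',cv2.resize(b['frame'][165:255,230:330],(667,600),interpolation=2))
"
```

```text
([299.2, 188.3], [296, 183, 8, 12, 65]) [0.49739605 0.0898715  0.172     ] mill -0.07048582689633932 0.077948910289633 0.15518969922151218 -171.80225449142102
```

View pics/end2.png

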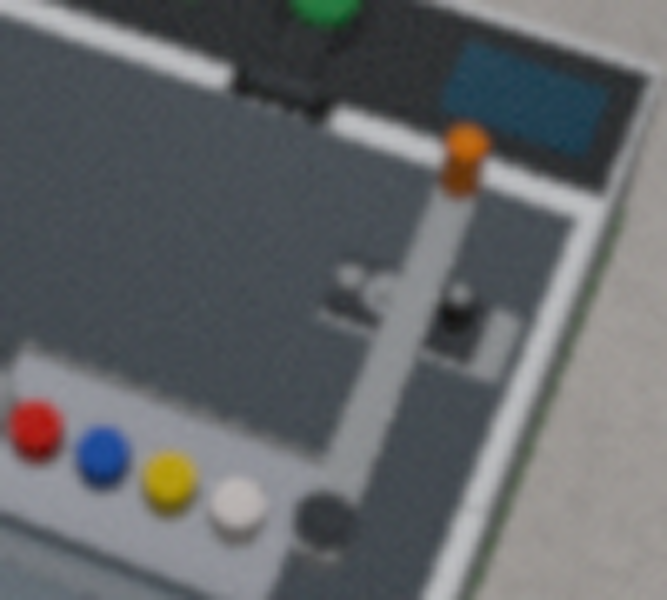

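The bar is past the ball and next to the post. It has not moved for 1.1 s (knob 0.1 px between views), and its knob is about 78 mm to the mill's +y side. I hand the job in.

```bash
python3 -c "
from station import r
print(r.finish_job())"
```

```text
the job is handed in; nothing more can be done
None
```

I pressed the release and the lid sprang fully open, then pushed the bar over the spring ball to its post, where it stays by itself with the tubes still in their wells; the job is handed in at about 20 s (no verdict was returned).

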